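# Gauge a carrier under the bridge and lock it with a T-key

### The arm

A 7-joint arm with a two-finger parallel gripper is mounted at the origin on a cart in front of the work surface, level with it; the furniture and walls round the work are solid. World frame = base frame: x ahead of the robot, y to its left, z up, the work surface at z = 0. Lengths are in m, angles in rad, forces in N, time in s.
With the tool pointing down it reaches from about 0.4 to 0.85 m from the base axis. Payload 4.5 kg.
Tool frame: the origin (TCP) lies at the very end of the fingers, on their centre line; the grasp point (between the pads) lies 19 mm behind it (bot.grip_depth is the distance from the TCP to the grasp point, in m); z points along the fingers, y is the direction in which the jaws open and shut (so a half turn about z gives the same grasp; the last joint's range is limited). The gripper opens to 88 mm and grips with 3 to 60 N. Pads are 18 mm wide; open, the fingers measure 123 mm over their backs; the gripper's body (75 mm by 187 mm) begins 45 mm behind the grasp point.
Start: joints at [1.37, 0.689, -0.195, 1.565, 0.157, 0.902, -0.215], TCP at [0.145, -0.608, 0.239] pointing down, gripper open.
Joint ranges: [-3.01, 3.01], [-0.46, 2.08], [-1.47, 1.51], [0.13, 2.56], [-1, 4.14], [0.04, 2.09], [-2.66, 2.66]. Speed limits (rad/s): [2.57, 2.57, 3.14, 3.14, 3.14, 3.14, 3.14].

### API

Orientations are given as a rotation vector (axis times angle).
In Python, from plant import bot gives the robot as it stands. The module is installed in compiled form; this text tells all that it offers.
- The arm moves only by the tool play_rows, never from a script. Its argument "plan" is a list that holds one entry, the list of rows, each a list of 5 numbers: the shift along the tool's x, y, z in cm, then the turn about the tool's z in degrees, then the closure, from 0 (fully open) to 1 (shut). A call has 1 to 20 rows; each row shifts and turns the commanded pose from where the row before left it, along the tool's axes as they then stand; what a row does not reach is not made up. A row lasts 1/8 s, in which the tool goes at most 62.5 mm and 10.7 degrees, less where a joint would pass 70% of its speed; a pose out of reach is approached as far as the arm can. A call with a gripper value outside its range is refused whole. The fingers move at their own pace and stop on an object; the grip force is fixed at half the most. Time passes only in rows, so rows that do not move let the fingers close. It gives the time, the measured TCP pose, the force and the opening at its end, in the units of the state.
- bot.state(): the state, without advancing time (a new reading comes with each control period).
- bot.snapshot(name): name is "scene" or "top"; returns (picture, depth): 384x512x3 uint8, blue, green, red; 384x512 float32, m along the optical axis (not along the pixel's ray), 0 where there is no reading.
- bot.camera_model(name): a dict with "camera_matrix" (3x3 intrinsics, pixels), "R" (3x3) and "t" (3): a world point X has camera coordinates R X + t. Camera axes: x right, y down, z forward; pixel columns grow to the right and rows downward; lengths in m; the calibration is good to about 2 mm. A picture is of the moment at which its call begins. camera_model takes no time and is no camera call.
- bot.sign_off(): hands the job in, once; it reports no verdict.
The state is a dict: "t": time; "joint_positions": joint angles; "qvel": joint speeds; "effort": joint torques, N m; "tcp_pos": TCP position; "ee_rot": TCP orientation; "ft_force": force on the tool from outside, world axes, zero at the start; "ft_torque": the same for the moment, N m; "gripper_width": finger opening in m.
Only numpy, scipy, OpenCV 4.12 (cv2) and the standard library are available. Lean on these libraries where they do the work, as an engineer would, in place of code of your own. Each camera call takes 0.05 s, during which the arm holds its last target.

### The job

Pick up the dark metal carrier, set it in the lane of the checking fixture with its slotted flange ahead, and push it under the bridge bar, to prove that it clears the height limit, until it is fully home against the end stop. Then take the T-key from its stand, pass its head down through the slots of the flange and the fixture until the collar rests on the flange, give it a quarter turn so that the head is locked crosswise under the slot, and let go. Leave the petri dishes beyond the fixture where they are.

Things in the scene. Friction and masses are not known exactly. Their poses are not given: they have to be found in the camera images.
- fixture: Fixed aluminium checking fixture, 110 mm wide (y -55 to 55) and 210 mm long (x -95 to +115 mm), origin on its underside. Its lane runs along its +x, roughly to the robot's right; lane floor 28 mm above the worktop, open end at x = -95 mm. Two rails, 8 mm above the floor, 68 mm apart from x = -20 mm to the end stop; from x = -20 back to -48 mm they flare like a funnel.
- end_stop (a point): Middle of the end stop's face at lane floor height (x = +95 mm of the fixture); the stop is an upright steel wall 22 mm high across the lane. The carrier is home when its flange edge touches it; the carrier's middle is then 60 mm before this point.
- bridge (a point): Middle of the underside of the fixed bridge bar across the lane, 45 mm above the lane floor, at x = +23 mm of the fixture. The bar is 12 mm thick along the lane and 10 mm high (top 83 mm above the worktop), on posts at both sides, 96 mm wide overall. The carrier can reach the stop only by sliding under it.
- keeper_slot (a point): Centre of the slot in the lane floor, at floor height, 20 mm before the end stop; axes as the fixture's. 44 mm long across the lane (y), 15 mm wide along it (x). The floor there is an 8 mm plate over a hollow 20 mm deep where the key's head turns freely: no stops, no detent, either way.
- carrier_center (a point): Middle of the loose dark metal carrier (120 mm long, 64 mm wide, 0.4 kg), 20 mm above its underside; starts flat on the worktop. x points to its flange. A block 40 mm high from x = -60 to +20 mm; its balance point is at x = -16 mm. Then a low flange 10 mm thick to x = +60 mm.
- carrier_slot (a point): Centre of the slot in the carrier's flange, on the flange's top face (10 mm above the carrier's underside), 40 mm ahead of the carrier's middle: 48 mm across (y) by 19 mm along (x), right through. It lies over the fixture's slot when the carrier is home.
- t_key_grip (a point): Centre of the black grip of the loose steel T-key (0.12 kg), upright in its stand. z is up the stem, x along both grip and T-head, which are parallel. The grip is a bar 70 (x) by 14 (y) by 35 mm high, on a 12 mm neck. With the collar on the flange of the homed carrier this point is 105.5 mm above the worktop, in line with the slot.
- t_key_collar (a point): Centre of the underside of the T-key's round collar (36 mm across, 6 mm thick), 67.5 mm below the grip centre. Under it a 10 mm stem, then the T-head: 38 (x) by 10 (y) by 9 mm high, its lowest face 31 mm below this point. When seated the head hangs 4 mm below the floor plate; once turned it cannot be lifted out.
- key_stand: Fixed grey block 70 x 60 x 36 mm, origin at centre of underside, with a slot 46 mm (x) by 16 mm (y) through it. The T-key stands in it, collar on top of the block, head in the slot and along the block's x.
- petri_dish: Petri dish, 61 mm across and 15 mm high, on the worktop beyond the fixture; a bystander. Origin at centre of underside.

How it is judged:
On the way, in this order (a step that is already met when the one before it is completed fails the run):
1. the carrier has passed under the bridge, flange ahead, and lies flat in the lane within 4 mm of the end stop (x of carrier_center in the frame of fixture between 0.031 and 0.039 m and z of carrier_center in the frame of fixture between 0.045 and 0.052 m and angle between the x axis of carrier_center and the x axis of fixture, either way round below 0.1 rad and horizontal distance between carrier_slot and keeper_slot below 0.008 m), for 0.2 s.
2. the head of the T-key has been passed, lengthwise, through both slots and is below the floor plate (horizontal distance between t_key_grip and keeper_slot below 0.008 m and z of t_key_grip in the frame of keeper_slot below 0.0815 m and angle between the x axis of t_key_grip and the y axis of keeper_slot, either way round below 0.35 rad), for 0.05 s.
At the end, for the whole second after the job is handed in: Carrier flat in the lane under the bridge, within 5 mm of the end stop, slots in line within 8 mm; T-key upright in the slots (8 mm, 0.1 rad), collar on the flange within 3 mm, head crosswise to the slot within 0.3 rad; both at rest (x of carrier_center in the frame of fixture between 0.03 and 0.039 m and z of carrier_center in the frame of fixture between 0.045 and 0.052 m and angle between the x axis of carrier_center and the x axis of fixture, either way round below 0.1 rad and horizontal distance between each of t_key_grip, carrier_slot and keeper_slot below 0.008 m and z of t_key_grip in the frame of keeper_slot between 0.073 and 0.0805 m and angle between t_key_grip's own z axis and vertical below 0.1 rad and angle between the x axis of t_key_grip and the x axis of keeper_slot, either way round below 0.3 rad and linear speed of each of t_key, carrier below 0.02 m/s); the robot touches nothing.
It fails at once if the petri dish is moved more than 30 mm (distance of petri_dish from where it was at the start of the episode above 0.03 m).
It also fails if it takes over 72 s, if anything falls off the work surface, if the arm or the gripper's body presses on something with over 40 N, if the wrist force passes 120 N, or if a joint passes its speed limit or range.

## Working session

There is one attempt and no reset: what is moved stays moved. The work goes in short steps, Python scripts to look and compute and a tool call to move; the robot and the scene stay as the last step left them, time stands still between calls to the robot, and variables do not carry over. Pictures are saved under pics/ and viewed, and the job is handed in when it is done.

Besides the shell and the picture viewer there is one more tool, called after ">>>" as name([rows], argument=value, ...), one row to a line, values as JSON. play_rows: Moves the arm, as the interface text tells. Its arguments: {"type":"object","properties":{"plan":{"type":"array","items":{"type":"array","items":{"type":"array","items":{"type":"number"}}}}},"required":["plan"]}

```bash
mkdir -p pics; ls
python3 - <<'E'
from plant import bot
import cv2,numpy as np
s=bot.state()
for k in s: print(k,np.round(s[k],4))
for n in("scene","top"):
    p,d=bot.snapshot(n); cv2.imwrite(f"pics/{n}0.png",p); np.save(f"{n}0.npy",d)
    m=bot.camera_model(n); print(n,{k:np.round(v,4).tolist() for k,v in m.items()}, d.min(),d.max())
E
```

```text
pics
t 0.0
joint_positions [ 1.3698  0.69   -0.1945  1.5663  0.1573  0.9025 -0.2151]
qvel [-0.0001 -0.0001 -0.0013  0.0012 -0.0018  0.0003 -0.0003]
effort [-0.00000e+00 -5.27557e+01 -1.26720e+00 -1.53424e+01 -5.27000e-02
  6.40000e-03  2.00000e-04]
tcp_pos [ 0.1452 -0.6072  0.2379]
ee_rot [-3.1182e+00 -3.6790e-01  5.0000e-04]
ft_force [-0.2517  0.7136  0.1894]
ft_torque [0.0139 0.0358 0.0427]
gripper_width 0.0882
scene {'camera_matrix': [[414.2122, 0.0, 254.3264], [0.0, 414.2122, 194.5439], [0.0, 0.0, 1.0]], 'R': [[0.8269, -0.5624, 0.0031], [-0.3092, -0.4593, -0.8327], [0.4697, 0.6876, -0.5537]], 't': [-0.3746, 0.309, 0.6627]} 0.0 2.9374156
top {'camera_matrix': [[455.5037, 0.0, 255.9358], [0.0, 455.5037, 186.6705], [0.0, 0.0, 1.0]], 'R': [[0.0028, -1.0, 0.0067], [-0.9869, -0.0038, -0.1612], [0.1612, -0.0062, -0.9869]], 't': [0.1334, 0.5475, 1.116]} 0.0 2.2880313
```

View pics/scene0.png

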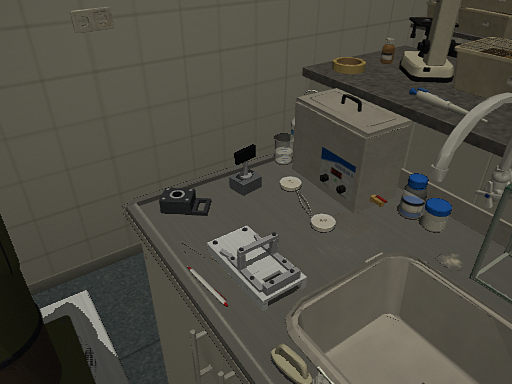

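View pics/top0.png

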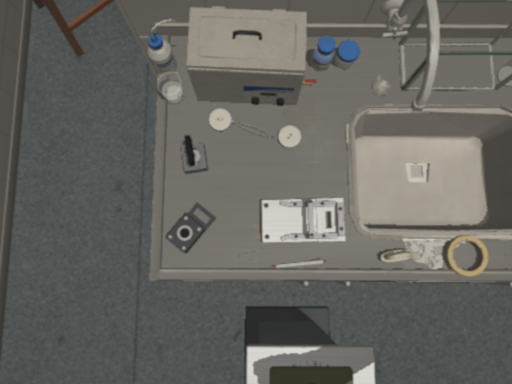

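Run:
```python
import cv2,numpy as np
t=cv2.imread("pics/top0.png"); s=cv2.imread("pics/scene0.png")
f=lambda im,x0,y0,x1,y1,k:cv2.resize(im[y0:y1,x0:x1],None,fx=k,fy=k,interpolation=cv2.INTER_CUBIC)
cv2.imwrite("pics/t1.png",np.clip(f(t,150,125,360,255,3.8)*1.6,0,255).astype(np.uint8))
cv2.imwrite("pics/s1.png",np.clip(f(s,150,135,350,315,3.3)*1.6,0,255).astype(np.uint8))
```

```text
(no output)
```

View pics/t1.png

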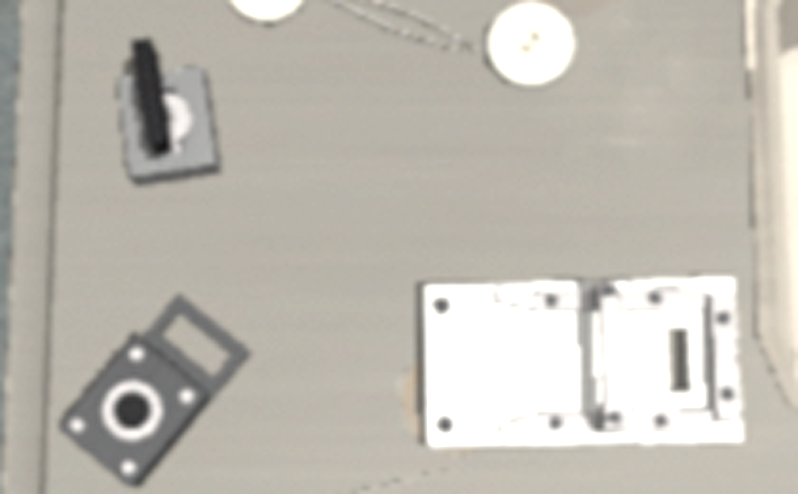

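View pics/s1.png

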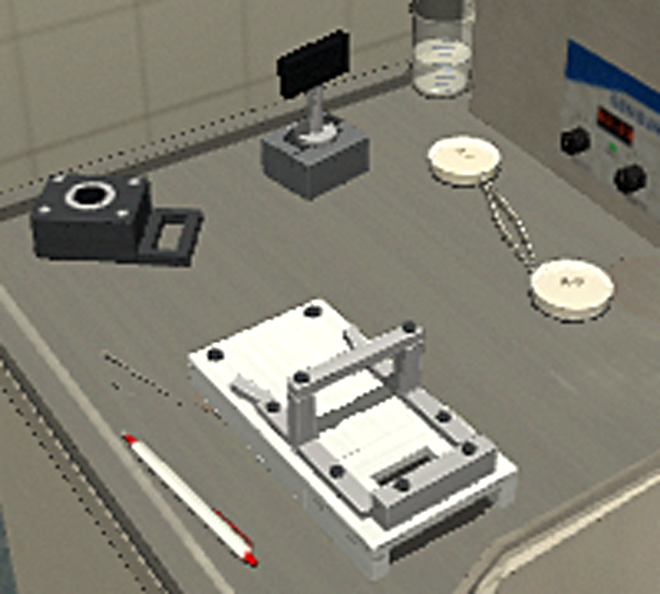

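```bash
cat > h.py <<'E'
import numpy as np,cv2
from plant import bot
def ray(n,uv,z):
    m=bot.camera_model(n);K,R,t=[np.array(m[k],float) for k in("camera_matrix","R","t")]
    t=t.ravel();C=-R.T@t; uv=np.atleast_2d(np.asarray(uv,float))
    d=np.c_[(uv[:,0]-K[0,2])/K[0,0],(uv[:,1]-K[1,2])/K[1,1],np.ones(len(uv))]@R
    return C+d*((z-C[2])/d[:,2])[:,None]
def proj(n,X):
    m=bot.camera_model(n);K,R,t=[np.array(m[k],float) for k in("camera_matrix","R","t")]
    p=(np.atleast_2d(X)@R.T+t.ravel())@K.T; return p[:,:2]/p[:,2:]
E
python3 - <<'E'
from h import *
k=3.8;o=np.array([150,125.])
Z=lambda l:(np.array(l,float)+.5)/k+o-.5
g=lambda n,l,z:print(n,np.round(ray("top",Z(l),z)*1000,1).tolist())
g("fix",[(420,284),(738,276),(745,440),(427,447)],.028)
g("slot",[(680,360)],.028)
g("carr block corners",[(136,335),(62,424),(137,486),(212,397)],.04)
g("ring",[(132,410)],.04); g("screws",[(136,354),(77,425),(129,468),(187,396)],.04)
g("flange",[(180,296),(250,352)],.01)
g("stand",[(127,72),(203,66),(218,168),(139,182)],.036)
g("grip top",[(134,40),(150,38),(170,150),(152,154)],.036+.0675+.0175)
# subpixel: bright mask of fixture; bright blobs on carrier; black grip
im=cv2.imread("pics/top0.png");G=im.max(2)
def sub(x0,y0,x1,y1):return cv2.resize(G[y0:y1,x0:x1],None,fx=8,fy=8,interpolation=cv2.INTER_CUBIC)
a=sub(250,185,355,255);m=(a>135).astype(np.uint8)
m=cv2.morphologyEx(m,cv2.MORPH_CLOSE,np.ones((61,61)))
c=max(cv2.findContours(m,0,2)[0],key=cv2.contourArea)
b=(cv2.boxPoints(cv2.minAreaRect(c))+.5)/8-.5+[250,185]
P=ray("top",b,.028);print("fixrect",np.round(P*1000,1).tolist(),np.round(P.mean(0)*1000,1))
e=[P[(i+1)%4]-P[i] for i in range(4)];print([ (round(np.linalg.norm(v)*1000,1),round(np.degrees(np.arctan2(v[1],v[0])),2)) for v in e])
a=sub(160,200,220,255);m=(a>105).astype(np.uint8)
dark=(a<75).astype(np.uint8)
cv2.imwrite("pics/c.png",a)
print(np.percentile(a,[5,25,50,75,95]))
E
```

```text
fix [[516.6, 124.2, 28.0], [522.9, -91.4, 28.0], [412.4, -92.9, 28.0], [407.1, 119.4, 28.0]]
slot [[465.7, -50.7, 28.0]]
carr block corners [[480.1, 313.4, 40.0], [421.0, 360.5, 40.0], [380.6, 310.0, 40.0], [439.1, 262.0, 40.0]]
ring [[430.3, 314.6, 40.0]]
screws [[467.4, 313.0, 40.0], [420.3, 350.6, 40.0], [392.3, 315.5, 40.0], [439.7, 278.5, 40.0]]
flange [[510.2, 288.4, 10.0], [471.8, 239.8, 10.0]]
stand [[661.2, 325.1, 36.0], [665.7, 273.2, 36.0], [594.5, 261.5, 36.0], [584.6, 314.8, 36.0]]
grip top [[660.0, 307.8, 121.0], [661.3, 297.7, 121.0], [588.6, 283.2, 121.0], [586.0, 294.4, 121.0]]
fixrect [[550.0, 123.2, 28.0], [556.2, -119.8, 28.0], [410.2, -118.2, 28.0], [404.4, 119.9, 28.0]] [480.2   1.3  28. ]
[(np.float64(243.0), np.float64(-88.52)), (np.float64(146.0), np.float64(179.38)), (np.float64(238.2), np.float64(91.4)), (np.float64(145.6), np.float64(1.29))]
[ 65.  83. 116. 117. 120.]
```

View pics/c.png

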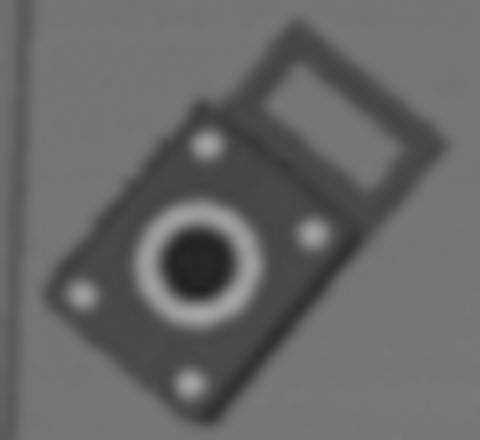

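Run:
```python
from h import *
im=cv2.imread("pics/top0.png");G=im.max(2)
k=8
def sub(G,x0,y0,x1,y1):return cv2.resize(G[y0:y1,x0:x1],None,fx=k,fy=k,interpolation=cv2.INTER_CUBIC)
def px(c,o):return (np.asarray(c,float)+.5)/k-.5+o
# carrier bright blobs
o=np.array([160,200]);a=sub(G,160,200,220,255)
dark=cv2.morphologyEx((a<95).astype(np.uint8),cv2.MORPH_CLOSE,np.ones((9,9)))
for c in cv2.findContours((a>110).astype(np.uint8)*cv2.erode(cv2.morphologyEx((a<95).astype(np.uint8),cv2.MORPH_CLOSE,np.ones((45,45))),np.ones((3,3))),cv2.RETR_EXTERNAL,2)[0]:
    A=cv2.contourArea(c)
    if A>150:
        M=cv2.moments(c);p=px((M['m10']/A,M['m01']/A),o);print("blob",A,p.round(2),(ray("top",p,.04)*1e3).round(1))
# fixture
print(G[200:245:4,255:350:5])
cv2.imwrite("pics/k.png",np.hstack([sub(im,178,130,210,178)]))
```

```text
blob 381.5 [184.68 253.86] [[377.3 312.4  40. ]]
blob 598.0 [183.33 247.55] [[392.9 316.2  40. ]]
blob 572.5 [169.82 236.41] [[420.5 350.8  40. ]]
blob 1022.0 [163.91 234.96] [[424.1 365.7  40. ]]
blob 628.5 [198.67 228.77] [[439.8 279.   40. ]]
blob 12421.0 [184.31 232.57] [[430.2 314.8  40. ]]
blob 582.0 [185.44 217.67] [[467.7 313.   40. ]]
blob 5568.0 [201.25 215.45] [[473.5 273.2  40. ]]
[[117  82 183 183 183 164 182 189 195 188 102  94 165 179 148 177 192 208
  120]
 [118  83  87 202 203 154 164 174  89 168  79 170 168 147 164 170 130 164
  122]
 [117  80 190 206 206 207 206 204 204 197 125 171 186 206 207 205 111  78
  125]
 [118  76 207 207 208 208 208 208 206 202 128 171 205 208 167 116 116 168
  127]
 [119  74 210 210 211 210 209 208 208 206 127 172 203 208 170  99 119 170
  125]
 [119  75 209 208 208 207 207 206 206 207 127 171 205 208 178  98 120 172
  125]
 [126  76 210 210 210 210 209 209 209 209 116 170 204 209 185  88 121 174
  130]
 [126  74 213 212 213 211 210 209 208 209 110 168 201 209 189 165 168  94
  137]
 [121  74 212 212 211 211 211 205 201 202 108 169 176 206 180 152 132 174
  144]
 [121 101 116 204 210 187 167 179  90 173 108 142 170 172 131 175 177 189
  157]
 [119  92 213 212 211 201 195 208 197 204 200 200 200 205 200 201 199 198
  164]
 [122 123 124 126 120 122 123 123 122 122 123 124 125 123 124 123 125 124
  124]]
```

View pics/k.png

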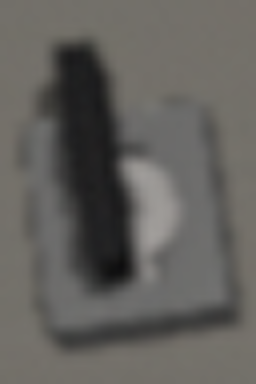

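Run:
```python
from h import *
im=cv2.imread("pics/top0.png");G=im.max(2).astype(float)
k=8
def edge(p0,p1,z,n=25,L=5,thr=160):
    # p0,p1 world endpoints of expected plate edge; search perpendicular in the image
    a,b=proj("top",np.array([p0,p1]));d=(b-a)/np.linalg.norm(b-a);nn=np.array([-d[1],d[0]]);out=[]
    for s in np.linspace(.08,.92,n):
        c=a+(b-a)*s;ts=np.arange(-L,L,.1);q=(c+ts[:,None]*nn).astype(np.float32)
        v=cv2.remap(G.astype(np.float32),q[None,:,0],q[None,:,1],1)[0]
        g=np.abs(np.gradient(cv2.GaussianBlur(v[None],(0,0),4)[0]));i=g.argmax();out.append(q[i])
    l=cv2.fitLine(np.array(out),cv2.DIST_HUBER,0,.01,.01).ravel();return l
C=[(516.6,124.2),(522.9,-91.4),(412.4,-92.9),(407.1,119.4)];C=[np.array([*c,28])/1e3 for c in C]
ls=[edge(C[i],C[(i+1)%4],.028) for i in range(4)]
X=[]
for i in range(4):
    A,B=ls[i-1],ls[i];M=np.c_[A[:2],-B[:2]];t=np.linalg.solve(M,B[2:]-A[2:]);X.append(A[2:]+t[0]*A[:2])
P=ray("top",X,.028)*1e3;print(P.round(1),P.mean(0).round(1))
for i in range(4):
    v=P[(i+1)%4]-P[i];print(np.linalg.norm(v).round(1),np.degrees(np.arctan2(v[1],v[0])).round(2))
# slot dark
o=np.array([315,200]);a=cv2.resize(im.max(2)[200:235,315:337],None,fx=k,fy=k,interpolation=cv2.INTER_CUBIC)
for c in cv2.findContours((a<150).astype(np.uint8),0,2)[0]:
    r=cv2.minAreaRect(c)
    if cv2.contourArea(c)>1000: 
        b=(cv2.boxPoints(r)+.5)/k-.5+o;W=ray("top",b,.028)*1e3;print("slot",W.round(1).tolist(),W.mean(0).round(1))
# key
for n,(x0,y0,x1,y1) in {"top":(178,130,210,178),"scene":(225,140,265,172)}.items():
    im=cv2.imread(f"pics/{n}0.png");a=cv2.resize(im.max(2)[y0:y1,x0:x1],None,fx=k,fy=k,interpolation=cv2.INTER_CUBIC)
    c=max(cv2.findContours((a<50).astype(np.uint8),0,2)[0],key=cv2.contourArea)
    r=cv2.minAreaRect(c);print(n,((np.array(r[0])+.5)/k-.5+[x0,y0]).round(2),np.array(r[1])/k,r[2], ((cv2.boxPoints(r)+.5)/k-.5+[x0,y0]).round(2).tolist())
```

```text
[[514.9 121.2  28. ]
 [523.  -88.8  28. ]
 [412.2 -89.8  28. ]
 [408.  120.1  28. ]] [464.5  15.7  28. ]
210.2 -87.81
110.8 -179.47
209.9 91.13
106.9 0.63
slot [[487.5, -43.0, 28.0], [487.9, -57.3, 28.0], [444.3, -57.3, 28.0], [443.9, -43.2, 28.0]] [465.9 -50.2  28. ]
slot [[510.6, -53.0, 28.0], [510.7, -72.0, 28.0], [431.2, -69.9, 28.0], [431.2, -51.1, 28.0]] [470.9 -61.5  28. ]
slot [[511.6, -27.0, 28.0], [518.9, -47.9, 28.0], [507.9, -51.4, 28.0], [500.6, -30.5, 28.0]] [509.7 -39.2  28. ]
top [189.21 150.3 ] [29.85072517  6.59548044] 81.25383758544922 [[183.69, 136.05], [190.2, 135.05], [194.74, 164.55], [188.23, 165.56]]
scene [244.96 154.11] [13.65042019 26.8910675 ] 62.949398040771484 [[229.88, 154.14], [253.83, 141.91], [260.04, 154.07], [236.09, 166.3]]
```

Run:
```python
from h import *
def tri(a,b):
    Ps=[]
    for n in("top","scene"):
        m=bot.camera_model(n);Ps.append(np.array(m["camera_matrix"])@np.c_[np.array(m["R"]),np.ravel(m["t"])])
    X=cv2.triangulatePoints(Ps[0],Ps[1],np.array(a,float).reshape(2,1),np.array(b,float).reshape(2,1)).ravel();X=X[:3]/X[3]
    print((X*1e3).round(1), proj("top",X).round(2),proj("scene",X).round(2))
tri((189.21,150.3),(244.96,154.11))
# stand-based: block top corners from zoom
z=lambda l:(np.array(l,float)+.5)/8-.5+[178,130]
W=ray("top",z([(205,100),(238,305),(52,330),(38,120)]),.036)*1e3;print(W.round(1))
# grip top-face edge directions at z=.121 : left edge & right edge
print((ray("top",z([(58,45),(92,45),(130,275),(98,283)]),.121)*1e3).round(1))
print((ray("top",z([(58,45),(92,45),(130,275),(98,283)]),.112)*1e3).round(1))
# slot scene check at z=.028
im=cv2.imread("pics/scene0.png");cv2.imwrite("pics/s2.png",cv2.resize(im[225:305,205:310],None,fx=7,fy=7,interpolation=cv2.INTER_CUBIC))
F=np.array([[466,-50,28],[487.8,-49.5,28],[443.9,-50.3,28],[465.9,-42.8,28]])/1e3;print(((proj("scene",F)-[205,225]+.5)*7-.5).round(0).tolist())
```

```text
[626.5 299.1 103.1] [[189.13 150.45]] [[245.14 154.08]]
[[665.5 272.9  36. ]
 [597.5 260.8  36. ]
 [589.  320.5  36. ]
 [658.6 327.   36. ]]
[[659.9 308.  121. ]
 [660.  297.7 121. ]
 [589.  284.5 121. ]
 [586.5 294.  121. ]]
[[662.4 309.4 112. ]
 [662.5 299.  112. ]
 [590.9 285.7 112. ]
 [588.4 295.3 112. ]]
[[484.0, 363.0], [543.0, 332.0], [422.0, 395.0], [469.0, 349.0]]
```

View pics/s2.png

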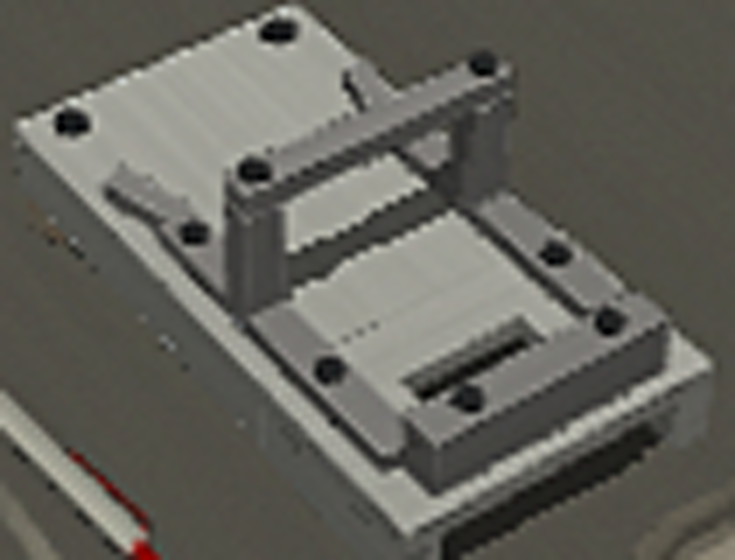

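Run:
```python
from h import *
d=np.load("top0.npy");m=bot.camera_model("top");K,R,t=[np.array(m[k],float) for k in("camera_matrix","R","t")]
def xyz(u,v):
    p=np.array([(u-K[0,2])/K[0,0],(v-K[1,2])/K[1,1],1])*d[v,u];return ((R.T@(p-t.ravel()))*1e3).round(0)
for v in(200,230,250):
  for u in range(148,172,2): print(v,u,xyz(u,v),end=" ")
  print()
print(xyz(282,220),xyz(304,220),xyz(184,233))
def plan(p0,yaw0,p1,yaw1):
    pass
```

```text
200 148 [ 637.  627. -897.] 200 150 [ 635.  615. -884.] 200 152 [517. 407.   4.] 200 154 [516. 400.  13.] 200 156 [517. 396.   6.] 200 158 [517. 390.   9.] 200 160 [516. 384.  14.] 200 162 [517. 380.   9.] 200 164 [518. 377.  -2.] 200 166 [518. 371.   1.] 200 168 [518. 366.   1.] 200 170 [519. 362.  -5.] 
230 148 [ 499.  623. -904.] 230 150 [ 499.  613. -901.] 230 152 [438. 403.   9.] 230 154 [438. 398.   9.] 230 156 [438. 392.  10.] 230 158 [438. 387.  13.] 230 160 [438. 382.  12.] 230 162 [439. 379.  -0.] 230 164 [439. 374.  -2.] 230 166 [439. 369.  -3.] 230 168 [439. 364.  -2.] 230 170 [437. 351.  40.] 
250 148 [ 408.  619. -902.] 250 150 [387. 407.   3.] 250 152 [387. 401.   8.] 250 154 [387. 396.   8.] 250 156 [387. 390.  11.] 250 158 [387. 385.  11.] 250 160 [387. 381.   8.] 250 162 [388. 378.  -3.] 250 164 [388. 372.  -1.] 250 166 [388. 368.  -5.] 250 168 [388. 362.  -1.] 250 170 [388. 356.   1.] 
[464.  68.  30.] [464.  12.  25.] [429. 315.  40.]
```

```bash
cat >> h.py <<'E'
from scipy.spatial.transform import Rotation as Ro
def pose():
    s=bot.state();M=Ro.from_rotvec(s["ee_rot"]).as_matrix();return np.array(s["tcp_pos"])*1e3,np.degrees(np.arctan2(M[1,0],M[0,0])),np.degrees(np.arccos(-M[2,2])),s
def rows(wps,grip,step=45,start=None):
    """wps: (x,y,z mm,yaw) ; prints rows"""
    p,y,_,s=pose()
    if start is not None:p,y=np.array(start[:3],float),start[3]
    out=[]
    for w in wps:
        w=np.array(w,float);D=w[:3]-p;dy=w[3]-y
        n=max(1,int(np.ceil(max(np.linalg.norm(D)/step,abs(dy)/10.4))))
        for i in range(n):
            k=n-i;d=(w[:3]-p)/k;t=round((w[3]-y)/k,1);c,sn=np.cos(np.radians(y)),np.sin(np.radians(y))
            r=[round(v/10,2) for v in(d[0]*c+d[1]*sn,d[0]*sn-d[1]*c,-d[2])]
            out.append(r+[-t,grip])
            a=np.array(r)*10;p=p+[a[0]*c+a[1]*sn,a[0]*sn-a[1]*c,-a[2]];y+=t
    print(len(out),"rows ->",p.round(1),round(y,1));print(str([[float(v) for v in r] for r in out]).replace(" ",""))
def st():
    p,y,tl,s=pose();print("t",round(s["t"],2),"p",p.round(1),"yaw",round(y,2),"tilt",round(tl,2),"F",np.round(s["ft_force"],1),"w",round(s["gripper_width"]*1e3,1),"q",np.round(s["joint_positions"],2))
E
python3 - <<'E'
from h import *
st()
rows([(430,-330,260,60),(520,0,260,100),(430.2,314.8,160,141.5)],0,step=50)
E
```

```text
t 0.1 p [ 145.2 -607.3  238. ] yaw 13.46 tilt 0.1 F [-0.1 -0.3  0. ] w 88.3 q [ 1.37  0.69 -0.19  1.57  0.16  0.9  -0.22]
22 rows -> [430.2 314.8 160. ] 141.5
[[4.27,-2.54,-0.28,-5.8,0.0],[4.5,-2.1,-0.27,-5.8,0.0],[4.69,-1.63,-0.28,-5.8,0.0],[4.83,-1.15,-0.27,-5.8,0.0],[4.93,-0.66,-0.28,-5.8,0.0],[4.97,-0.15,-0.27,-5.8,0.0],[4.96,0.35,-0.28,-5.9,0.0],[4.89,0.85,-0.27,-5.8,0.0],[4.72,-1.25,-0.0,-5.7,0.0],[4.83,-0.77,-0.0,-5.7,0.0],[4.88,-0.29,-0.0,-5.7,0.0],[4.88,0.2,-0.0,-5.7,0.0],[4.84,0.68,-0.0,-5.7,0.0],[4.75,1.16,-0.0,-5.8,0.0],[4.6,1.63,-0.0,-5.7,0.0],[4.65,-0.49,1.43,-5.9,0.0],[4.68,-0.0,1.43,-5.9,0.0],[4.65,0.48,1.43,-5.9,0.0],[4.58,0.95,1.43,-6.0,0.0],[4.45,1.42,1.43,-5.9,0.0],[4.29,1.88,1.42,-6.0,0.0],[4.06,2.31,1.43,-5.9,0.0]]
```

>>> play_rows([
  [[4.3,-2.5,-0.3,-5.8,0],[4.5,-2.1,-0.3,-5.8,0],[4.7,-1.6,-0.3,-5.8,0],[4.8,-1.2,-0.3,-5.8,0],[4.9,-0.7,-0.3,-5.8,0],[5,-0.1,-0.3,-5.8,0],[5,0.4,-0.3,-5.9,0],[4.9,0.8,-0.3,-5.8,0],[4.7,-1.2,0,-5.7,0],[4.8,-0.8,0,-5.7,0],[4.9,-0.3,0,-5.7,0],[4.9,0.2,0,-5.7,0],[4.8,0.7,0,-5.7,0],[4.8,1.2,0,-5.8,0],[4.6,1.6,0,-5.7,0]],
])

```text
t: 1.98
tcp_pos: [0.521, 0.0007, 0.2625]
ee_rot: [-2.017, -2.409, 0.001]
ft_force: [0.6, -0.6, -0.6]
gripper_width: 0.088
```

Run:
```python
from h import *
st()
rows([(430.2,314.8,120,141.5)],0,step=50)
```

```text
t 1.98 p [521.    0.7 262.5] yaw 100.13 tilt 0.03 F [ 0.6 -0.6 -0.6] w 88.0 q [ 0.28  0.57 -0.6   1.83  0.41  0.86 -0.34]
8 rows -> [430.2 314.8 120. ] 141.5
[[4.06,-0.43,1.78,-5.2,0.0],[4.09,-0.06,1.78,-5.2,0.0],[4.07,0.32,1.78,-5.2,0.0],[4.03,0.68,1.78,-5.2,0.0],[3.95,1.05,1.78,-5.1,0.0],[3.84,1.39,1.78,-5.2,0.0],[3.7,1.74,1.78,-5.1,0.0],[3.54,2.06,1.79,-5.2,0.0]]
```

Tracking is accurate. Continue to above the carrier.

>>> play_rows([
  [[4.1,-0.4,1.8,-5.2,0],[4.1,-0.1,1.8,-5.2,0],[4.1,0.3,1.8,-5.2,0],[4,0.7,1.8,-5.2,0],[3.9,1,1.8,-5.1,0],[3.8,1.4,1.8,-5.2,0],[3.7,1.7,1.8,-5.1,0],[3.5,2.1,1.8,-5.2,0],[0,0,0,0,0]],
])

```text
t: 3.1
tcp_pos: [0.429, 0.3166, 0.1176]
ee_rot: [-1.03, -2.965, -0.002]
ft_force: [0.4, -0.3, 0.9]
gripper_width: 0.0882
```

Run:
```python
from h import *
st()
rows([(430.2,314.8,13,141.5)],0,step=40)
p,d=bot.snapshot("scene");cv2.imwrite("pics/s3.png",cv2.resize(p[120:300,100:340],None,fx=3,fy=3))
```

```text
t 3.1 p [429.  316.6 117.6] yaw 141.7 tilt 0.19 F [ 0.4 -0.3  0.9] w 88.2 q [-0.37  0.81 -0.58  1.93  0.75  0.62 -0.55]
3 rows -> [430.1 314.8  13. ] 141.5
[[-0.07,-0.02,3.49,0.1,0.0],[-0.07,-0.02,3.49,0.0,0.0],[-0.06,-0.03,3.48,0.1,0.0]]
```

View pics/s3.png

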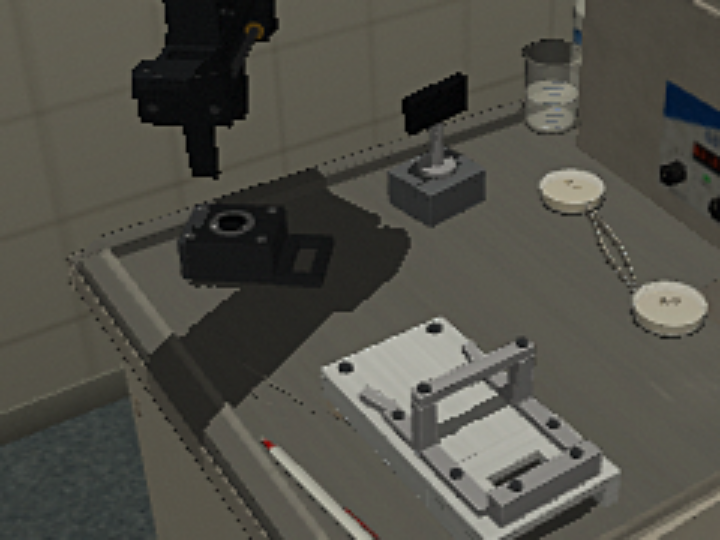

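>>> play_rows([
  [[-0.1,0,3.5,0.1,0],[-0.1,0,3.5,0,0],[0,0,3.5,0.1,0],[0,0,0,0,0],[0,0,0,0,1],[0,0,0,0,1],[0,0,0,0,1],[0,0,0,0,1],[0,0,0,0,1],[0,0,0,0,1]],
])

```text
t: 4.4
tcp_pos: [0.4339, 0.3123, 0.015]
ee_rot: [1.045, 2.961, 0.003]
ft_force: [0.6, -1.2, 5.7]
gripper_width: 0.0635
```

Run:
```python
from h import *
st()
```

```text
t 4.4 p [433.9 312.3  15. ] yaw 141.14 tilt 0.15 F [ 0.6 -1.2  5.7] w 63.5 q [-0.48  0.97 -0.39  1.96  0.94  0.4  -0.72]
```

Run:
```python
from h import *
rows([(434,312,110,141.1),(462.4,118,100,91.2)],1,step=35)
```

```text
9 rows -> [462.4 118.  100. ] 91.2
[[-0.01,-0.01,-3.17,0.0,1.0],[-0.01,-0.0,-3.17,0.0,1.0],[-0.01,-0.01,-3.16,0.0,1.0],[-2.4,-2.22,0.17,8.3,1.0],[-2.69,-1.85,0.17,8.3,1.0],[-2.93,-1.44,0.16,8.3,1.0],[-3.11,-1.0,0.17,8.3,1.0],[-3.22,-0.55,0.16,8.4,1.0],[-3.27,-0.07,0.17,8.3,1.0]]
```

>>> play_rows([
  [[0,0,-1.5,0,1],[0,0,-2.5,0,1],[0,0,-3,0,1],[0,0,-2.5,0,1],[-2.4,-2.2,0.2,8.3,1],[-2.7,-1.9,0.2,8.3,1],[-2.9,-1.4,0.2,8.3,1],[-3.1,-1,0.2,8.3,1],[-3.2,-0.6,0.2,8.4,1],[-3.3,-0.1,0.2,8.3,1],[0,0,0,0,1],[0,0,0,0,1],[0,0,0,0,1]],
])

```text
t: 6.02
tcp_pos: [0.4605, 0.1193, 0.097]
ee_rot: [-2.194, -2.248, -0.002]
ft_force: [0.1, -0.1, -4.2]
gripper_width: 0.0635
```

Run:
```python
from h import *
st()
for n in("top","scene"):
    p,d=bot.snapshot(n);cv2.imwrite(f"pics/{n}4.png",p)
a=cv2.imread("pics/top4.png")[160:260,200:360];b=cv2.imread("pics/scene4.png")[150:310,140:320]
cv2.imwrite("pics/m4.png",np.hstack([cv2.resize(a,(480,300)),cv2.resize(b,(310,300))]))
```

```text
t 6.03 p [460.5 119.3  97. ] yaw 91.4 tilt 0.08 F [ 0.1 -0.1 -4.2] w 63.5 q [-0.16  0.77 -0.3   2.12  0.65  0.34 -0.98]
```

View pics/m4.png

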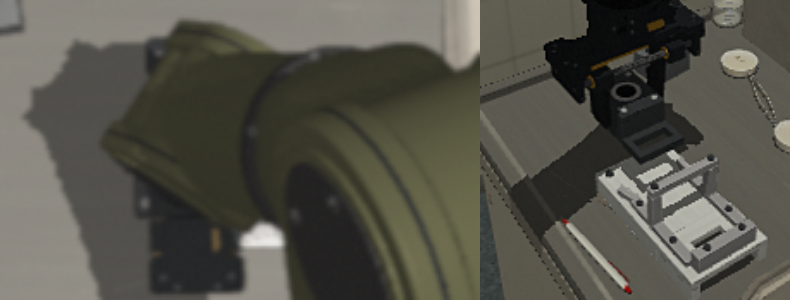

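>>> play_rows([
  [[0.4,0.1,1.2,0.2,1],[0.4,0.1,1.3,0,1],[0,0,1.3,0,1],[0,0,1.0,0,1],[0,0,0,0,1],[0,0,0,0,1]],
])

```text
t: 6.88
tcp_pos: [0.4624, 0.126, 0.0487]
ee_rot: [2.201, 2.242, 0.0]
ft_force: [0.9, -0.2, -4.2]
gripper_width: 0.0641
```

Run:
```python
from h import *
st()
for n in("scene",):
    p,d=bot.snapshot(n);cv2.imwrite(f"pics/{n}5.png",cv2.resize(p[190:310,190:310],None,fx=6,fy=6,interpolation=2)[:600])
```

```text
t 6.88 p [462.4 126.   48.7] yaw 91.06 tilt 0.0 F [ 0.9 -0.2 -4.2] w 64.1 q [-0.25  0.86 -0.18  2.13  0.71  0.21 -1.05]
```

View pics/scene5.png

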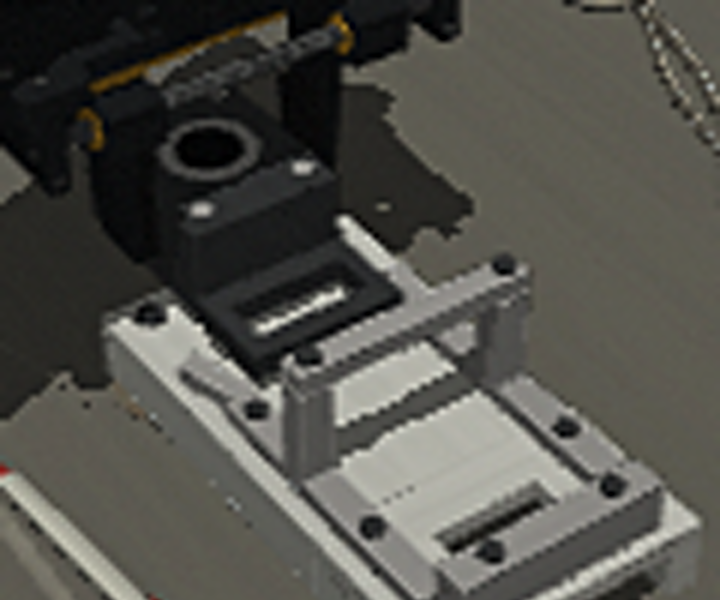

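>>> play_rows([
  [[0,0,0.4,0,1],[-0.5,0,0,0,1],[-0.5,0,0,0,1],[-0.5,0,0,0,1],[-0.5,0,0,0,1],[0,0,0,0,1]],
])

```text
t: 7.68
tcp_pos: [0.4627, 0.1051, 0.0447]
ee_rot: [2.202, 2.24, -0.001]
ft_force: [-0.9, -0.1, -3.7]
gripper_width: 0.0635
```

Run:
```python
from h import *
st()
```

```text
t 7.67 p [462.7 105.1  44.7] yaw 91.0 tilt 0.03 F [-0.9 -0.1 -3.7] w 63.5 q [-0.22  0.86 -0.16  2.15  0.73  0.19 -1.03]
```

>>> play_rows([
  [[-0.5,0,0.1,0,1],[-0.8,0,0,0,1],[-0.8,0,0,0,1],[-0.8,0,0,0,1],[-0.8,0,0,0,1],[-0.8,0,0,0,1],[0,0,0.1,0,1],[0,0,0,0,1]],
])

```text
t: 8.68
tcp_pos: [0.4635, 0.0594, 0.043]
ee_rot: [2.202, 2.239, -0.003]
ft_force: [-0.2, -4.2, 2.2]
gripper_width: 0.0639
```

Run:
```python
from h import *
st()
for n in("scene",):
    p,d=bot.snapshot(n);cv2.imwrite(f"pics/{n}6.png",cv2.resize(p[200:310,200:310],None,fx=5,fy=5,interpolation=2))
```

```text
t 8.68 p [463.5  59.4  43. ] yaw 90.96 tilt 0.13 F [-0.2 -4.2  2.2] w 63.9 q [-0.14  0.86 -0.15  2.17  0.78  0.16 -0.99]
```

View pics/scene6.png

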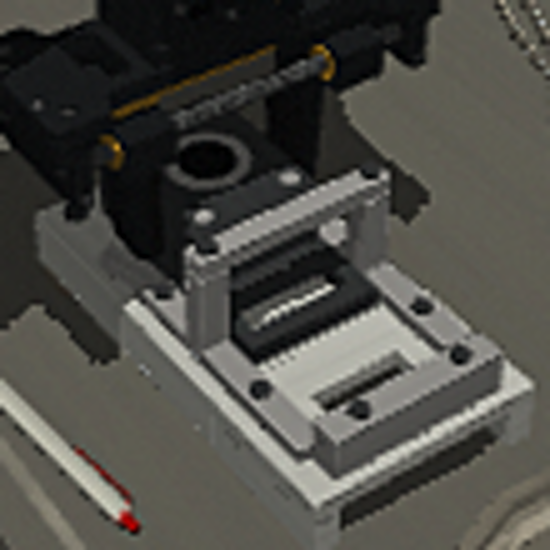

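>>> play_rows([
  [[-0.8,0,0,0,1],[-0.8,0,0,0,1],[-0.8,0,0,0,1],[0,0,0,0,1],[0,0,0,0,0.1],[0,0,0,0,0.1],[0,0,0,0,0.1],[0.8,0,0,0,0.1],[0.8,0,0,0,0.1],[0.9,0,0,0,0.1],[0,0,0,0,0.1],[0,0,0,0,1],[0,0,0,0,1],[0,0,0,0,1],[0,0,0,0,1],[0,0,0,0,1]],
])

```text
t: 10.72
tcp_pos: [0.4637, 0.0615, 0.0427]
ee_rot: [2.201, 2.241, -0.0]
ft_force: [1.0, -1.3, -0.3]
gripper_width: 0.0639
```

Run:
```python
from h import *
st()
for n in("scene",):
    p,d=bot.snapshot(n);cv2.imwrite(f"pics/{n}7.png",cv2.resize(p[200:310,200:310],None,fx=5,fy=5,interpolation=2))
```

```text
t 10.72 p [463.7  61.5  42.7] yaw 91.02 tilt 0.03 F [ 1.  -1.3 -0.3] w 63.9 q [-0.14  0.87 -0.15  2.17  0.77  0.16 -0.99]
```

View pics/scene7.png

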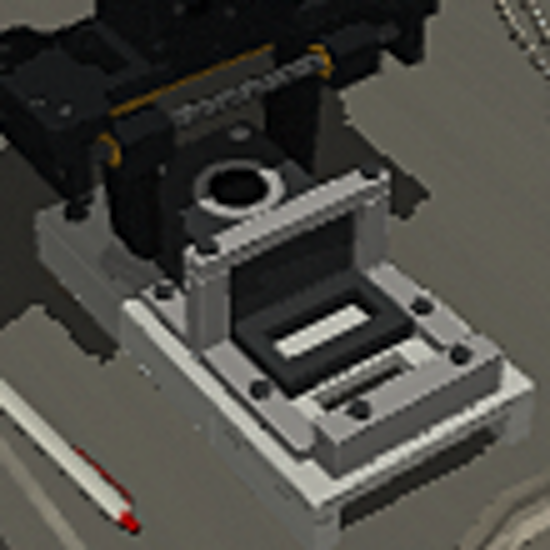

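>>> play_rows([
  [[-0.5,0,0,0,1],[-0.6,0,0,0,1],[-0.6,0,0,0,1],[-0.6,0,0,0,1],[-0.3,0,0,0,1],[-0.2,0,0,0,1],[0,0,0,0,1]],
])

```text
t: 11.65
tcp_pos: [0.464, 0.0334, 0.0427]
ee_rot: [2.201, 2.241, -0.001]
ft_force: [0.0, 1.0, -0.1]
gripper_width: 0.064
```

Run:
```python
from h import *
st()
```

```text
t 11.65 p [464.   33.4  42.7] yaw 91.04 tilt 0.04 F [ 0.   1.  -0.1] w 64.0 q [-0.08  0.86 -0.15  2.17  0.8   0.16 -0.95]
```

>>> play_rows([
  [[-0.2,0,0,0,1],[-0.2,0,0,0,1],[0,0,0,0,1]],
])

```text
t: 12.02
tcp_pos: [0.4642, 0.0313, 0.0427]
ee_rot: [-2.199, -2.242, -0.003]
ft_force: [-0.1, 5.0, 0.4]
gripper_width: 0.0638
```

Run:
```python
from h import *
st()
for n in("scene",):
    p,d=bot.snapshot(n);cv2.imwrite(f"pics/{n}8.png",cv2.resize(p[225:305,230:310],None,fx=7,fy=7,interpolation=2))
```

```text
t 12.03 p [464.2  31.3  42.7] yaw 91.1 tilt 0.14 F [-0.1  5.   0.4] w 63.8 q [-0.07  0.86 -0.15  2.17  0.8   0.15 -0.95]
```

View pics/scene8.png

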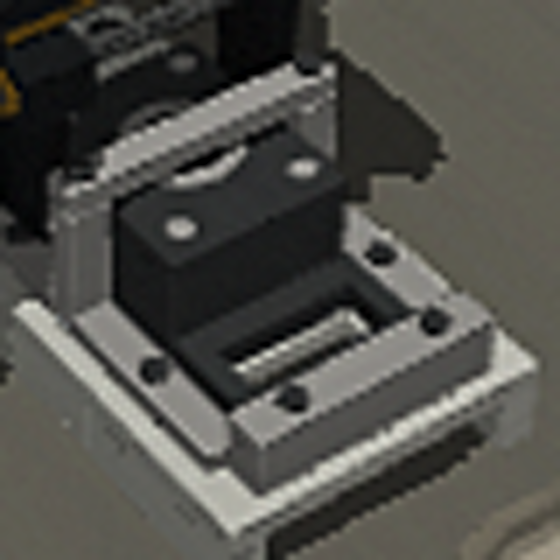

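>>> play_rows([
  [[-0.2,0,0,0,1],[-0.2,0,0,0,1],[0,0,0,0,1],[0,0,0,0,1]],
])

```text
t: 12.58
tcp_pos: [0.4642, 0.0312, 0.0428]
ee_rot: [-2.193, -2.242, -0.011]
ft_force: [-2.8, 13.1, 2.2]
gripper_width: 0.0641
```

Run:
```python
from h import *
st()
```

```text
t 12.57 p [464.2  31.2  42.8] yaw 91.26 tilt 0.49 F [-2.8 13.1  2.2] w 64.1 q [-0.07  0.86 -0.15  2.17  0.8   0.15 -0.94]
```

>>> play_rows([
  [[0.4,0,0,0,1],[0,0,0,0,1],[0,0,0,0,0.1],[0,0,0,0,0.1],[0,0,0,0,0.1],[0,0,-3,0,0.1],[0,0,-5,0,0.1],[0,0,-6,0,0.1],[0,0,0,0,0.1]],
])

```text
t: 13.7
tcp_pos: [0.4664, 0.0298, 0.1862]
ee_rot: [2.2, 2.237, 0.01]
ft_force: [0.6, 0.5, -0.3]
gripper_width: 0.0793
```

Run:
```python
from h import *
st()
rows([(490,170,210,135),(626.5,297,210,190)],0,step=45)
```

```text
t 13.7 p [466.4  29.8 186.2] yaw 90.96 tilt 0.44 F [ 0.6  0.5 -0.3] w 79.3 q [ 0.18  0.62 -0.54  2.08  0.57  0.58 -0.74]
11 rows -> [626.5 297.  210. ] 190.0
[[2.79,0.52,-0.48,-8.8,0.0],[2.68,0.94,-0.48,-8.8,0.0],[2.51,1.34,-0.47,-8.8,0.0],[2.27,1.71,-0.48,-8.8,0.0],[1.99,2.04,-0.47,-8.8,0.0],[-0.11,3.1,-0.0,-9.2,0.0],[-0.6,3.05,-0.0,-9.2,0.0],[-1.09,2.91,-0.0,-9.2,0.0],[-1.54,2.7,-0.0,-9.1,0.0],[-1.94,2.43,-0.0,-9.2,0.0],[-2.31,2.08,-0.0,-9.1,0.0]]
```

>>> play_rows([
  [[2.8,0.5,-0.5,-8.8,0.4],[2.7,0.9,-0.5,-8.8,0.4],[2.5,1.3,-0.5,-8.8,0.4],[2.3,1.7,-0.5,-8.8,0.4],[2,2,-0.5,-8.8,0.4],[-0.1,3.1,0,-9.2,0.4],[-0.6,3,0,-9.2,0.4],[-1.1,2.9,0,-9.2,0.4],[-1.5,2.7,0,-9.1,0.4],[-1.9,2.4,0,-9.2,0.4],[-2.3,2.1,0,-9.1,0.4],[0,0,0,0,0.4],[0,0,0,0,0.4]],
])

```text
t: 15.32
tcp_pos: [0.6202, 0.296, 0.2063]
ee_rot: [0.273, -3.128, 0.004]
ft_force: [-0.6, -1.1, -0.2]
gripper_width: 0.0533
```

Run:
```python
from h import *
st()
for n in("top","scene"):
    p,d=bot.snapshot(n);cv2.imwrite(f"pics/{n}9.png",p)
a=cv2.imread("pics/top9.png")[110:260,150:350];b=cv2.imread("pics/scene9.png")[60:240,160:340]
cv2.imwrite("pics/m9.png",np.hstack([cv2.resize(a,(440,330),interpolation=2),cv2.resize(b,(360,330),interpolation=2)]))
```

```text
t 15.32 p [620.2 296.  206.3] yaw -170.02 tilt 0.17 F [-0.6 -1.1 -0.2] w 53.3 q [-0.08  0.97 -0.98  1.36  0.81  1.23  0.63]
```

View pics/m9.png

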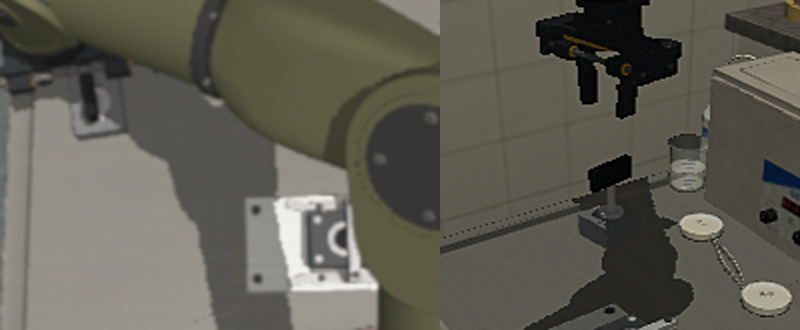

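>>> play_rows([
  [[-0.6,0,3,0,0.4],[0,0,4,0,0.4],[0,0,3,0,0.4],[0,0,1.5,0,0.4],[0,0,0,0,0.4],[0,0,0,0,0.4]],
])

```text
t: 16.18
tcp_pos: [0.6276, 0.2986, 0.0943]
ee_rot: [-0.274, 3.128, 0.002]
ft_force: [-0.2, -0.5, 1.1]
gripper_width: 0.0526
```

Run:
```python
from h import *
st()
p,d=bot.snapshot("scene");cv2.imwrite("pics/s10.png",cv2.resize(p[80:220,180:320],None,fx=4,fy=4,interpolation=2))
```

```text
t 16.18 p [627.6 298.6  94.3] yaw -169.97 tilt 0.13 F [-0.2 -0.5  1.1] w 52.6 q [-0.1   1.1  -0.91  1.42  0.92  1.08  0.56]
```

View pics/s10.png

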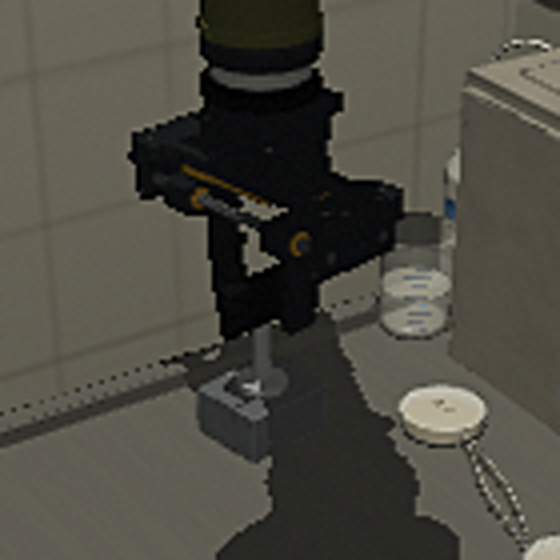

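>>> play_rows([
  [[0,0.1,0.5,0,0.4],[0,0,0,0,0.4],[0,0,0,0,1],[0,0,0,0,1],[0,0,0,0,1],[0,0,0,0,1],[0,0,0,0,1],[0,0,0,0,1],[0,0,0,0,1]],
])

```text
t: 17.35
tcp_pos: [0.6267, 0.299, 0.0877]
ee_rot: [0.275, -3.129, 0.0]
ft_force: [1.1, 0.2, -0.8]
gripper_width: 0.0138
```

Run:
```python
from h import *
st()
```

```text
t 17.35 p [626.7 299.   87.7] yaw -169.94 tilt 0.0 F [ 1.1  0.2 -0.8] w 13.8 q [-0.1   1.11 -0.9   1.42  0.93  1.07  0.55]
```

Run:
```python
from h import *
rows([(626.7,299,205,190.1),(465.9,-49.8,205,181.2)],1,step=45,start=(626.7,299,87.7,190.06))
```

```text
12 rows -> [465.9 -49.8 205. ] 181.2
[[-0.0,0.0,-3.91,-0.0,1.0],[-0.0,0.0,-3.91,-0.0,1.0],[-0.0,0.0,-3.91,-0.0,1.0],[2.44,-3.5,-0.0,1.0,1.0],[2.37,-3.55,-0.0,1.0,1.0],[2.31,-3.59,-0.0,1.0,1.0],[2.25,-3.63,-0.0,1.0,1.0],[2.19,-3.66,-0.0,1.0,1.0],[2.12,-3.7,-0.0,1.0,1.0],[2.06,-3.74,-0.0,1.0,1.0],[1.99,-3.77,-0.0,0.9,1.0],[1.93,-3.81,-0.0,1.0,1.0]]
```

>>> play_rows([
  [[0,0,-2,0,1],[0,0,-3.5,0,1],[0,0,-3.5,0,1],[0,0,-2.7,0,1],[2.4,-3.5,0,1,1],[2.4,-3.5,0,1,1],[2.3,-3.6,0,1,1],[2.2,-3.6,0,1,1],[2.2,-3.7,0,1,1],[2.1,-3.7,0,1,1],[2.1,-3.7,0,1,1],[2,-3.8,0,0.9,1],[1.9,-3.8,0,1,1],[0,0,0,0,1],[0,0,0,0,1],[0,0,0,0,1]],
])

```text
t: 19.35
tcp_pos: [0.4673, -0.0478, 0.2054]
ee_rot: [-0.035, 3.14, 0.001]
ft_force: [-0.3, 0.2, -1.7]
gripper_width: 0.0137
```

Run:
```python
from h import *
st()
for n in("top","scene"):
    p,d=bot.snapshot(n);cv2.imwrite(f"pics/{n}11.png",p);np.save(f"{n}11.npy",d)
a=cv2.imread("pics/top11.png")[160:270,240:390];b=cv2.imread("pics/scene11.png")[160:310,180:330]
cv2.imwrite("pics/m11.png",np.hstack([cv2.resize(a,(300,220),interpolation=2).copy() if 0 else cv2.resize(a,(380,500),interpolation=2)[:,:] if 0 else cv2.copyMakeBorder(cv2.resize(a,(300,220)),0,280,0,0,0),cv2.resize(b,(500,500),interpolation=2)]))
```

```text
t 19.35 p [467.3 -47.8 205.4] yaw -178.73 tilt 0.11 F [-0.3  0.2 -1.7] w 13.7 q [ 0.62  0.73 -1.04  2.04  0.84  0.88  0.69]
```

View pics/m11.png

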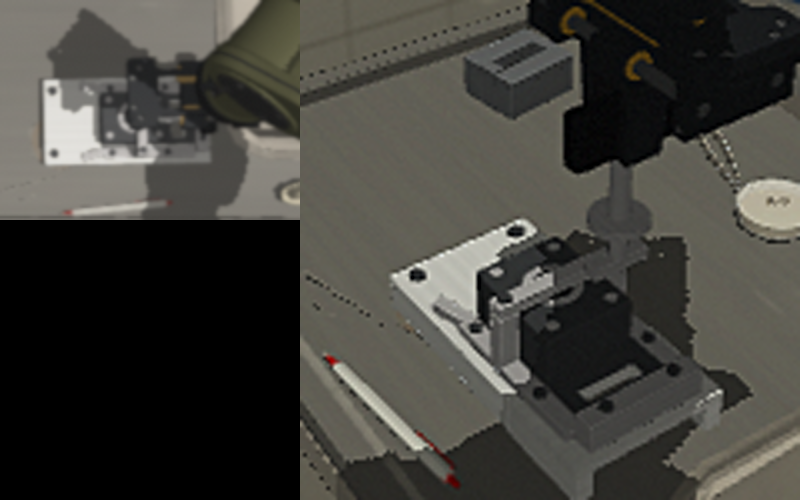

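Run:
```python
from h import *
p,y,_,s=pose()
b=cv2.imread("pics/scene11.png");x0,y0=255,195;k=10
c=np.clip(cv2.resize(b[y0:y0+60,x0:x0+60],None,fx=k,fy=k,interpolation=2)*1.8,0,255).astype(np.uint8)
g=p+[0,0,15.8];ex=np.array([np.cos(np.radians(y)),np.sin(np.radians(y)),0])
for d in(-61.5,-67.5,-98.5,-89.5):
    X=(g+[0,0,d])/1e3;q=(proj("scene",X)[0]-[x0,y0]+.5)*k-.5;cv2.circle(c,tuple(int(v) for v in q),4,(0,0,255),-1)
for e in(-19,19):
    for d in(-98.5,-89.5):
        q=(proj("scene",(g+[0,0,d]+e*ex)/1e3)[0]-[x0,y0]+.5)*k-.5;cv2.circle(c,tuple(int(v) for v in q),4,(0,255,0),-1)
for e in(-18,18):
    q=(proj("scene",(g+[0,0,-67.5]+e*np.array([.827,-.562,0]))/1e3)[0]-[x0,y0]+.5)*k-.5;cv2.circle(c,tuple(int(v) for v in q),4,(255,0,0),-1)
cv2.imwrite("pics/z11.png",c)
```

```text
(no output)
```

View pics/z11.png

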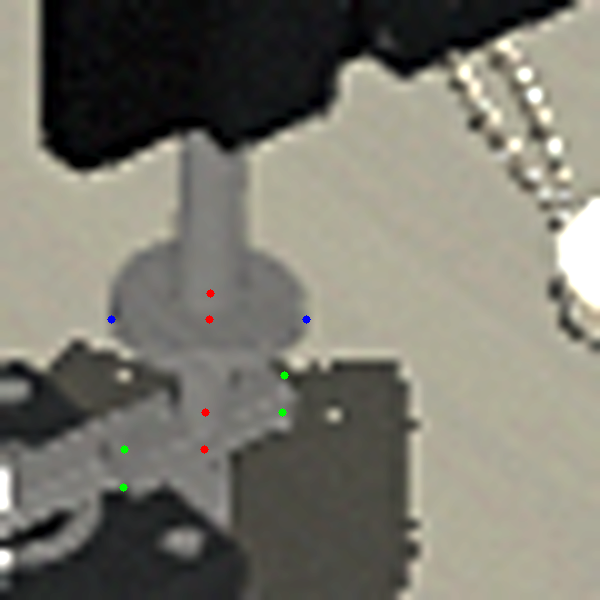

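>>> play_rows([
  [[0.1,-0.2,3,0,1],[0,0,3,0,1],[0,0,1.2,0,1],[0,0,0,0,1],[0,0,0,0,1]],
])

```text
t: 20.08
tcp_pos: [0.4662, -0.0508, 0.1335]
ee_rot: [-0.032, 3.14, 0.0]
ft_force: [-0.3, -0.3, -0.9]
gripper_width: 0.0136
```

Run:
```python
from h import *
st()
p,y,_,s=pose()
b,_=bot.snapshot("scene");cv2.imwrite("pics/scene12.png",b);x0,y0=245,210;k=8
c=np.clip(cv2.resize(b[y0:y0+75,x0:x0+75],None,fx=k,fy=k,interpolation=2)*1.8,0,255).astype(np.uint8)
cv2.imwrite("pics/z12.png",c)
```

```text
t 20.07 p [466.2 -50.8 133.5] yaw -178.83 tilt 0.1 F [-0.3 -0.3 -0.9] w 13.6 q [ 0.55  0.83 -0.92  2.1   1.03  0.75  0.54]
```

View pics/z12.png

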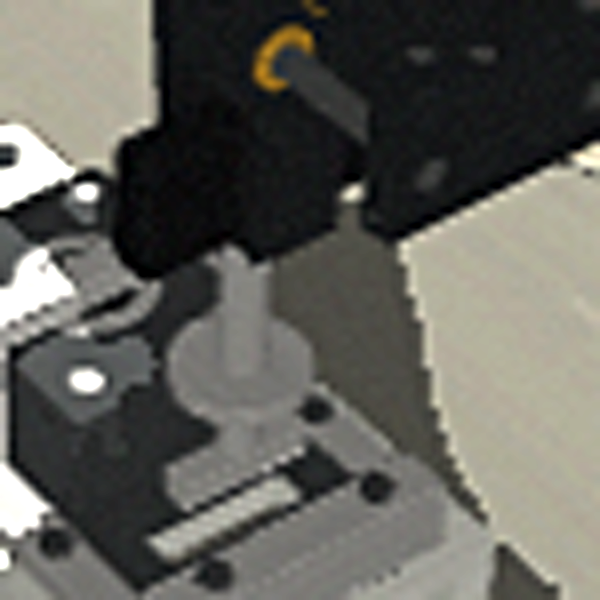

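Run:
```python
from h import *
q=np.array([(180,228),(302,167)],float);q=(q+.5)/7-.5+[230,225]
W=ray("scene",q,.068)*1e3;print(W.round(1),W.mean(0).round(1))
e=np.radians(-88.8);X=(W.mean(0)[:2]-[464.3,25.2])@[np.cos(e),np.sin(e)];print("fixture X of front screws",X,"expect 45 (block x=+10)")
# stripe edges
q=np.array([(235,360),(350,310),(245,385),(365,330)],float);q=(q+.5)/7-.5+[230,225]
for z in(.028,.038):
    W=ray("scene",q,z)*1e3;print(z,W.round(1).tolist(),[(round(float((w[:2]-[464.3,25.2])@[np.cos(e),np.sin(e)]),1)) for w in W])
b=cv2.imread("pics/scene0.png");c=b[225:305,230:310];c=cv2.resize(c,None,fx=5,fy=5,interpolation=2)
d=cv2.imread("pics/scene8.png");d=cv2.resize(d,(400,400))
cv2.imwrite("pics/cmp.png",np.clip(np.hstack([c,d])*1.6,0,255).astype(np.uint8))
```

```text
[[442.6 -18.4  68. ]
 [486.6 -16.7  68. ]] [464.6 -17.6  68. ]
fixture X of front screws 42.77660036284827 expect 45 (block x=+10)
0.028 [[449.2, -37.0, 28.0], [488.9, -39.2, 28.0], [445.8, -46.7, 28.0], [487.5, -48.3, 28.0]] [61.9, 64.9, 71.5, 73.9]
0.038 [[443.3, -45.2, 38.0], [482.3, -47.3, 38.0], [439.9, -54.7, 38.0], [481.0, -56.2, 38.0]] [69.9, 72.9, 79.4, 81.8]
```

View pics/cmp.png

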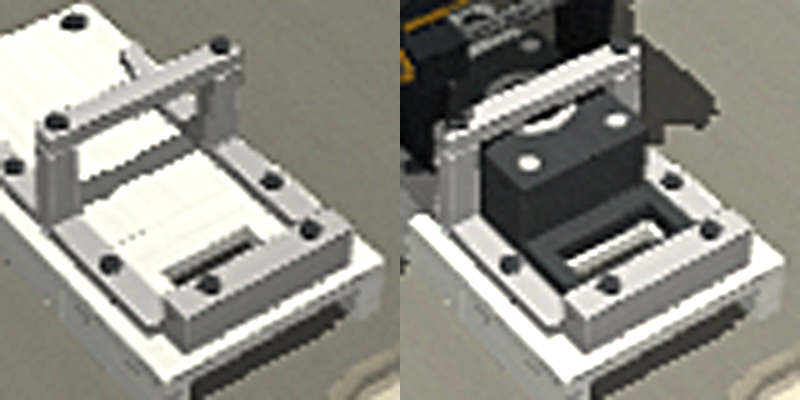

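>>> play_rows([
  [[0,0.1,0.8,0,1],[0,0,0.8,0,1],[0,0,0.6,0,1],[0,0,0,0,1]],
])

```text
t: 20.62
tcp_pos: [0.4651, -0.0503, 0.1101]
ee_rot: [0.032, -3.14, 0.0]
ft_force: [-0.4, -0.2, -1.6]
gripper_width: 0.0138
```

Run:
```python
from h import *
st()
```

```text
t 20.62 p [465.1 -50.3 110.1] yaw -178.84 tilt 0.07 F [-0.4 -0.2 -1.6] w 13.8 q [ 0.53  0.87 -0.88  2.12  1.1   0.72  0.48]
```

>>> play_rows([
  [[-0.1,0,0.3,0,1],[0,0,0.4,0,1],[0,0,0.4,0,1],[0,0,0,0,1]],
])

```text
t: 21.12
tcp_pos: [0.4663, -0.0501, 0.0994]
ee_rot: [0.032, -3.141, -0.0]
ft_force: [-0.3, 0.8, -1.5]
gripper_width: 0.0135
```

Run:
```python
from h import *
st()
```

```text
t 21.12 p [466.3 -50.1  99.4] yaw -178.84 tilt 0.03 F [-0.3  0.8 -1.5] w 13.5 q [ 0.52  0.89 -0.86  2.12  1.13  0.71  0.45]
```

>>> play_rows([
  [[0,0,0.4,0,1],[0,0,0.3,0,1],[0,0,0.2,0,1],[0,0,0,0,1]],
])

```text
t: 21.62
tcp_pos: [0.4664, -0.0501, 0.0906]
ee_rot: [0.032, -3.141, -0.0]
ft_force: [-0.3, -0.0, -1.0]
gripper_width: 0.014
```

Run:
```python
from h import *
st()
```

```text
t 21.62 p [466.4 -50.1  90.6] yaw -178.84 tilt 0.01 F [-0.3 -0.  -1. ] w 14.0 q [ 0.51  0.9  -0.85  2.13  1.16  0.69  0.43]
```

>>> play_rows([
  [[0,0,0.1,0,1],[0,0,0.1,0,1],[0,0,0,0,1],[0,0,0,0,1]],
])

```text
t: 22.12
tcp_pos: [0.4666, -0.0499, 0.0894]
ee_rot: [-0.032, 3.14, -0.0]
ft_force: [-1.0, 1.4, 7.5]
gripper_width: 0.0137
```

Run:
```python
from h import *
st()
b,_=bot.snapshot("scene");cv2.imwrite("pics/scene13.png",b);x0,y0=245,210;k=8
c=np.clip(cv2.resize(b[y0:y0+75,x0:x0+75],None,fx=k,fy=k,interpolation=2)*1.8,0,255).astype(np.uint8)
cv2.imwrite("pics/z13.png",c)
```

```text
t 22.12 p [466.6 -49.9  89.4] yaw -178.82 tilt 0.06 F [-1.   1.4  7.5] w 13.7 q [ 0.51  0.9  -0.85  2.13  1.17  0.69  0.42]
```

View pics/z13.png

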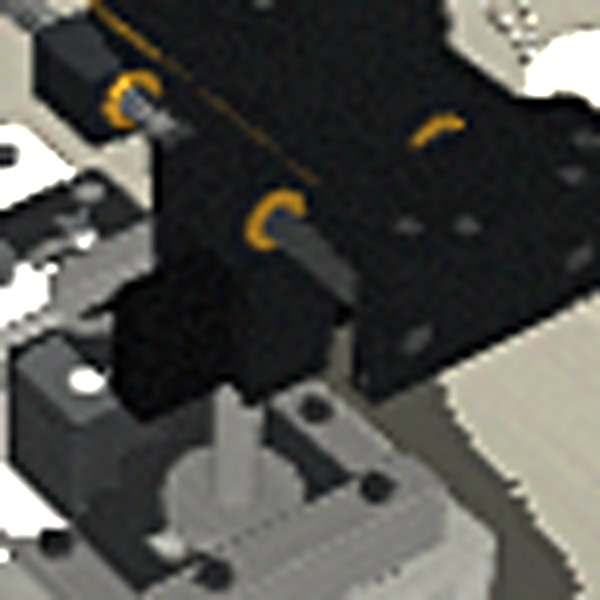

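>>> play_rows([
  [[0,0,-0.1,0,1],[0,0,0,9,1],[0,0,0,9,1],[0,0,0,9,1],[0,0,0,9,1],[0,0,0,9,1],[0,0,0,9,1],[0,0,0,9,1],[0,0,0,9,1],[0,0,0,9,1],[0,0,0,9,1],[0,0,0,0,1],[0,0,0,0,1]],
])

```text
t: 23.8
tcp_pos: [0.4668, -0.0497, 0.0898]
ee_rot: [-2.195, -2.247, -0.002]
ft_force: [-0.1, 2.0, -0.5]
gripper_width: 0.0138
```

Run:
```python
from h import *
st()
```

```text
t 23.8 p [466.8 -49.7  89.8] yaw 91.34 tilt 0.06 F [-0.1  2.  -0.5] w 13.8 q [ 0.32  0.81 -0.51  2.14  0.96  0.44 -0.94]
```

>>> play_rows([
  [[0,0,0,0,0.6],[0,0,0,0,0.6],[0,0,0,0,0.6],[0,0,-1.5,0,0.6],[0,0,-2.5,0,0.6],[0,0,-4,0,0.6],[0,0,-5,0,0.6],[4,0,0,0,0.6],[5,0,0,0,0.6],[5,0,0,0,0.6],[5,0,0,0,0.6],[5,0,0,0,0.6],[0,0,0,0,0.6]],
])

```text
t: 25.42
tcp_pos: [0.4608, 0.1947, 0.2202]
ee_rot: [-2.189, -2.251, -0.005]
ft_force: [0.2, -0.7, 0.5]
gripper_width: 0.0353
```

Run:
```python
from h import *
st()
for n in("top","scene"):
    p,d=bot.snapshot(n);cv2.imwrite(f"pics/{n}14.png",p)
a=cv2.imread("pics/top14.png")[180:260,250:350];b=cv2.imread("pics/scene14.png")[200:310,200:310]
cv2.imwrite("pics/m14.png",np.clip(1.5*np.hstack([cv2.resize(a,(400,320),interpolation=2),cv2.resize(b,(320,320),interpolation=2)]),0,255).astype(np.uint8))
```

```text
t 25.43 p [460.8 194.7 220.2] yaw 91.58 tilt 0.22 F [ 0.2 -0.7  0.5] w 35.3 q [-0.03  0.64 -0.74  1.94  0.6   0.79 -1.09]
```

View pics/m14.png

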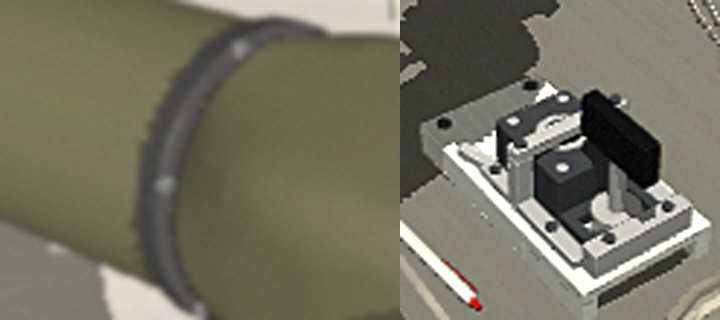

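Run:
```python
from h import *
rows([(520,0,280,95),(430,-330,270,60),(145,-607,240,13.5)],.6,step=55)
```

```text
19 rows -> [ 145. -607.  240.] 13.5
[[-4.76,1.37,-1.51,-0.9,0.6],[-4.79,1.29,-1.52,-1.0,0.6],[-4.81,1.21,-1.51,-0.9,0.6],[-4.82,1.13,-1.52,-1.0,0.6],[-4.58,-1.69,0.14,5.0,0.6],[-4.71,-1.29,0.14,5.0,0.6],[-4.81,-0.87,0.14,5.0,0.6],[-4.87,-0.45,0.15,5.0,0.6],[-4.89,-0.02,0.14,5.0,0.6],[-4.87,0.4,0.15,5.0,0.6],[-4.81,0.83,0.14,5.0,0.6],[-4.78,-1.36,0.38,5.8,0.6],[-4.89,-0.87,0.37,5.8,0.6],[-4.95,-0.37,0.38,5.8,0.6],[-4.97,0.14,0.37,5.8,0.6],[-4.93,0.64,0.38,5.8,0.6],[-4.84,1.13,0.37,5.8,0.6],[-4.7,1.62,0.38,5.9,0.6],[-4.5,2.09,0.37,5.8,0.6]]
```

>>> play_rows([
  [[-4.8,1.4,-1.5,-1,0.6],[-4.8,1.3,-1.5,-1,0.6],[-4.8,1.2,-1.5,-1,0.6],[-4.8,1.1,-1.5,-1,0.6],[-4.6,-1.7,0.1,5,0.6],[-4.7,-1.3,0.1,5,0.6],[-4.8,-0.9,0.1,5,0.6],[-4.9,-0.4,0.1,5,0.6],[-4.9,0,0.1,5,0.6],[-4.9,0.4,0.1,5,0.6],[-4.8,0.8,0.1,5,0.6],[-4.8,-1.4,0.4,5.8,0.6],[-4.9,-0.9,0.4,5.8,0.6],[-4.9,-0.4,0.4,5.8,0.6],[-5,0.1,0.4,5.8,0.6],[-4.9,0.6,0.4,5.8,0.6],[-4.8,1.1,0.4,5.8,0.6],[0,0,0,0,0.6],[0,0,0,0,0.6]],
])

```text
t: 27.9
tcp_pos: [0.2157, -0.5367, 0.2485]
ee_rot: [-3.064, -0.687, 0.0]
ft_force: [0.5, 0.3, 0.2]
gripper_width: 0.0351
```

Run:
```python
from h import *
st()
for n in("top","scene"):
    p,d=bot.snapshot(n);cv2.imwrite(f"pics/{n}15.png",p)
a=cv2.imread("pics/top15.png")[185:255,250:350];b=cv2.imread("pics/scene15.png")[205:305,205:305]
cv2.imwrite("pics/m15.png",np.clip(1.5*np.hstack([cv2.resize(a,(500,350),interpolation=2),cv2.resize(b,(300,350),interpolation=2)]),0,255).astype(np.uint8))
k=8;x0,y0=290,190;G=cv2.imread("pics/top15.png").max(2)[y0:250,x0:350];g=cv2.resize(G,None,fx=k,fy=k,interpolation=2)
for c in cv2.findContours((g<45).astype(np.uint8),0,2)[0]:
    if cv2.contourArea(c)>1500:
        q=(cv2.boxPoints(cv2.minAreaRect(c))+.5)/k-.5+[x0,y0];W=ray("top",q,.1055+.0)*1e3;print("dark",W.round(1).tolist(),W.mean(0).round(1))
```

```text
t 27.9 p [ 215.7 -536.7  248.5] yaw 25.29 tilt 0.07 F [0.5 0.3 0.2] w 35.1 q [ 1.41  0.65 -0.52  1.69  0.39  0.91 -0.4 ]
dark [[478.0, -4.8, 105.5], [481.7, -85.3, 105.5], [462.6, -85.5, 105.5], [458.9, -5.2, 105.5]] [470.3 -45.2 105.5]
```

View pics/m15.png

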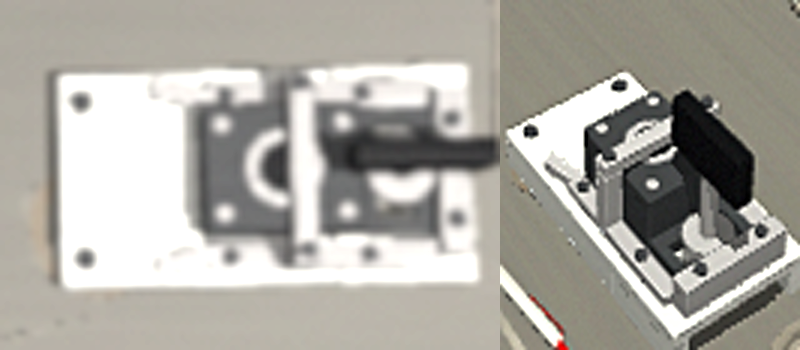

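Run:
```python
from h import *
z=lambda l:(np.array(l,float)+.5)/5-.5+[250,185]
e=np.radians(-88.8);u=np.array([np.cos(e),np.sin(e)]);v=np.array([-u[1],u[0]])
def f(n,l,h):
    W=ray("top",z(l),h)*1e3;L=W[:,:2]-[464.3,25.2];print(n,np.c_[L@u,L@v].round(1).tolist(),"mean",(L.mean(0)@u).round(1),(L.mean(0)@v).round(1))
f("carrier screws (mean should be X=15,0)",[(222,124),(225,213),(343,122),(348,211)],.068)
f("grip top ends",[(357,153),(498,151)],.123)
f("collar bottom edge/right",[(405,203)],.044)
a=cv2.imread("pics/top15.png")[205:235,310:355];cv2.imwrite("pics/g15.png",np.clip(1.5*cv2.resize(a,None,fx=14,fy=14,interpolation=2),0,255).astype(np.uint8))
```

```text
carrier screws (mean should be X=15,0) [[-15.4, 22.5], [-15.3, -21.5], [44.6, 22.5], [45.3, -21.6]] mean 14.8 0.5
grip top ends [[42.5, 1.6], [108.9, 1.4]] mean 75.7 1.5
collar bottom edge/right [[77.7, -16.3]] mean 77.7 -16.3
```

View pics/g15.png

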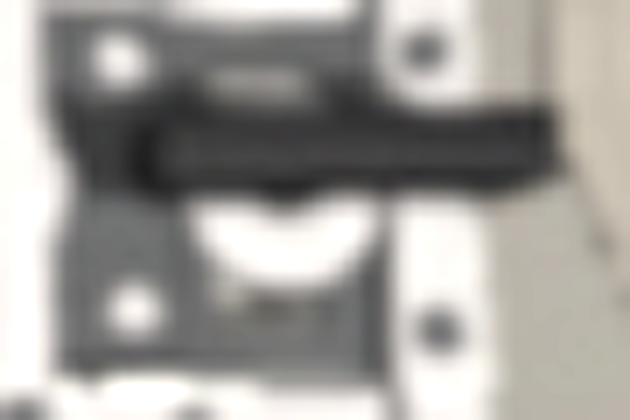

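Run:
```python
from h import *
print(bot.sign_off()); st()
```

```text
the job is handed in; nothing more can be done
None
the job is handed in; nothing more can be done
```

I set the carrier in the lane flange ahead and pushed it under the bridge to the end stop. I then put the T-key through both slots, gave it a quarter turn, let go, and handed the job in at about 28 s of the 72 s.

| Check | Result |
|---|---|
| Carrier against the stop | It stopped moving and the push force rose to 13 N. In the final top view its middle is at fixture x ≈ 34.8 mm (35 is home) and 0.5 mm off the lane centre. |
| Collar on the flange | Contact came at the predicted height, with the tool tip at 89.4 mm (89.7 mm predicted) and 7.5 N upward. |
| Key after the turn | The pictures show it upright with the head crosswise. The grip is at fixture x ≈ 75.7 mm (75 expected), about 1.5 mm to the side. |
| Arm and petri dishes | The arm is clear of everything. It never came near the dishes, but I did not re-measure them. |

**Disagreement:** the oblique (scene) camera placed the carrier about 2 mm short of home, and a bright strip in its view of the flange slot made me doubt the position. The stop contact and the final top view both agree with home, so I went with those.

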